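# Slide the glue pot along the warming plate and clamp it against the stop

## Task

Swing the clamp arm out of the way, towards the end of the warming plate where the glue pot stands, then slide the pot along the plate, without lifting or tipping it, onto the other marked disc until it comes gently up against the bumper of the stop. Let go of the pot and turn the clamp knob back until the arm bears firmly on the pot and holds it pressed on the bumper; then let go, leaving the other things alone.

Things in the scene. Friction and masses are not known exactly. Their poses are not given: they have to be found in the camera images.
- plate: Bench warming plate (cold), fixed, a low metal box 280 x 540 x 60 mm with a flat aluminium top 60 mm above the bench. Origin: centre of its underside; x points to its back edge, away from the robot, y along its length to the left. Two thin-line discs, 170 mm across, are marked on top at y = +135 and -135 mm. The pot's lane is the line x = 0.
- disc_left (a point): Centre of the left marked disc (plate y = +135 mm), on the plate's top face.
- disc_right (a point): Centre of the right marked disc (plate y = -135 mm), on the plate's top face.
- pot: Closed steel glue pot, 0.4 to 0.85 kg, 90 mm across and 60 mm high, with a fixed lid (96 mm across, 9 mm high) and on it a round black knob 28 mm across, 72 to 104 mm above the pot's base. Origin: centre of its base, z up. It stands loose at one end of the plate, on a disc but off its centre; sliding it takes 1 to 4 N.
- stop: Fixed, rigid stop at the plate's other end (left or right varies): foot bar 160 x 24 x 30 mm, tower to 62 mm. Origin: centre of its underside, on the plate; y along the plate. A rod along y has a rubber bumper at each end, 56 mm wide, 32 to 54 mm above the plate. The pot meets the bumper with its centre 69 to 89 mm from the origin; this is reset each time and not measured: find it by touch.
- clamp_base: Fixed round foot, 44 mm across, 28 mm high, of the swing clamp, at plate x = +80 mm, y = 0. Origin: centre of its underside, on the plate. The clamp arm can swing past the pot in the pot's starting place, but not past a pot that stands at the bumper: park it on the starting side, then bring it round behind the pot, where it bears at 0.3 to 0.95 rad on the stop's side of 0.
- clamp (a joint): Clamp angle, rad, -1.75 to 1.75. 0: the arm points to the plate's front (-x), across the lane. Positive: it swings counter-clockwise seen from above, towards the right (-y) end; at 1.57 it lies along the back edge. The pot can pass if it is 1.5 rad or more to a side. It stays put; turning takes 0.15 N m, more when it bears on the pot. The arm is 14 mm wide, 36 to 48 mm above the plate.
- clamp_knob (a point): Grip point on the clamp's axis: a black bar knob 50 mm long (along the arm), 12 mm thick, from 66 to 100 mm above the plate, fixed to the arm; this point is 88 mm above the plate.
- clamp_tip (a point): Axis of the upright round rubber pad at the arm's end, 108 mm from the clamp's axis, 20 mm across, from 30 to 54 mm above the plate; this point is 42 mm above the plate. The pad touches the pot's side when this point is 55 mm (horizontally) from the pot's axis.
- jar: Bystander: small jar, 32 mm across, 50 mm high, standing on the plate's front strip. Leave alone.
- tin: Bystander: small tin, 36 mm across, 30 mm high, standing on the plate's front strip. Leave alone.
- tape_roll: Bystander: tape roll lying on the bench, 100 mm across, 25 mm high. Leave alone.
- driver: Bystander: screwdriver lying on the bench. Leave alone.
- spool: Bystander: small spool, 56 mm across, 40 mm high. Leave alone.
- flask: Bystander: white bottle, 60 mm across, 150 mm high. Leave alone.
- socket: Bystander: black cup-shaped part, 90 mm across, 110 mm high. Leave alone.
Things that resemble listed ones, but are neither listed nor needed, are in the scene too. There is more than one size of the pot; the job needs the middle-sized.

How it is judged (in metres and radians):
On the way, in this order (a step that is already met when the one before it is completed fails the run):
1. the pot, standing on the plate, is pushed up against the stop's bumper (1.5 N or more) (contact force between pot and stop above 1.5 N and angle between pot's own z axis and vertical below 0.05 rad), for 0.2 s.
2. the clamp bears on the pot and so presses it on the bumper (1 N or more at both), the fingers off the pot (contact force between pot and clamp_base above 1 N and contact force between pot and stop above 1 N and contact force between the fingers and pot below 0.1 N), for 0.2 s.
At the end, for the whole second after the job is handed in: The pot stands upright (0.05 rad), at rest, down on the plate (3 mm), within 65 mm of the centre of the other disc than at the start, within 96 mm of the stop's origin; the clamp's pad is at its side (3 mm) and holds it pressed on the bumper (0.3 N or more at pad and bumper) (contact force between pot and clamp_base above 0.3 N and contact force between pot and stop above 0.3 N and horizontal distance between pot and clamp_tip below 0.058 m and horizontal distance between pot and stop below 0.096 m and distance of pot from where it was at the start of the episode above 0.2 m and (horizontal distance between pot and disc_left below 0.065 m or horizontal distance between pot and disc_right below 0.065 m) and angle between pot's own z axis and vertical below 0.05 rad and not (z of pot in the frame of plate above 0.063 m) and linear speed of pot below 0.01 m/s); the robot touches nothing.
It fails at once if the pot is lifted off the plate (by more than 5 mm) (z of pot in the frame of plate above 0.065 m).
It fails at once if the pot is tipped (by more than 0.12 rad) (angle between pot's own z axis and vertical above 0.12 rad).
It fails at once if the pot is rammed into the stop (over 30 N) (contact force between pot and stop above 30 N).
It fails at once if a bystander is disturbed (moved over 15 mm) (distance of any of jar, tin, tape_roll, driver, spool, flask, socket from where it was at the start of the episode above 0.015 m).
It also fails if it takes over 72 s, if anything falls off the work surface, if the arm or the gripper's body presses on something with over 40 N, if the wrist force passes 120 N, or if a joint passes its speed limit or range.

## Robot

A 6-joint arm with a two-finger parallel gripper is mounted at the origin on the work surface. World frame = base frame: x ahead of the robot, y to its left, z up, the work surface at z = 0. Lengths are in mm, angles in rad, forces in N, time in s.
With the tool pointing down it reaches from about 350 to 800 mm from the base axis. Payload 7.3 kg.
Tool frame: the origin (TCP) lies between the finger pads; the fingertips stand 19 mm ahead of it and the grasp point (between the pads) is the TCP; z points along the fingers, y is the line along which they close (so a half turn about z gives the same grasp; the last joint's range is limited). The gripper opens to 85 mm and grips with 20 to 120 N. Pads are 22 mm wide; open, the fingers measure 114 mm over their backs; the gripper's body (76 mm by 85 mm) begins 54 mm behind the grasp point. The pads swing forward as they close: fully open they stand 13 mm farther back than shut.
Start: joints at [-1.303, 0.342, 1.524, -0, 1.275, -0.146], TCP at [211.121, -480.698, 250.322] pointing down, gripper open.
Joint ranges: [-2.53, 2.53], [-0.77, 2.02], [0.04, 2.7], [-1, 4.14], [0.28, 2.66], [-3.11, 3.11]. Speed limits (rad/s): [2.57, 2.57, 3.14, 3.14, 3.14, 3.14].

## Interface

Orientations are given as [roll, pitch, yaw] about the fixed x, y, z axes, in that order (R = Rz(yaw) Ry(pitch) Rx(roll)).
In Python, from workcell import r gives the robot as it stands.
- The arm moves only by the tool play_rows, never from a script. Its argument "commands" is a list of rows, each an object with "linear": the shift along the tool's x, y, z in mm, a list of three; "twist": the turn about the tool's z in rad; "claw": the opening in per cent of the stroke, from 0 (shut) to 100 (fully open). A call has exactly 10 rows; each row shifts and turns the commanded pose from where the row before left it, along the tool's axes as they then stand; what a row does not reach is not made up. A row lasts 1/10 s, in which the tool goes at most 50 mm and 8.59 degrees, less where a joint would pass 70% of its speed; a pose out of reach is approached as far as the arm can. A call is refused whole if a number of a shift passes 50 or a number of a turn 0.15, either way. A call with a gripper value outside its range is refused whole. The fingers move at their own pace and stop on an object; the grip force is fixed at half the most. Time passes only in rows, so rows that do not move let the fingers close, or fill a call up. It gives the time, the measured TCP pose, the force, the opening and the grip force at its end, in the units of the state.
- r.read_state(): the state, without advancing time (a new reading comes with each control period).
- r.capture(name): name is "side" or "top"; returns the picture (400x640x3 uint8, red, green, blue); there is no depth.
- r.camera_model(name): a dict with "K" (3x3 intrinsics, pixels), "dist" ([k1, k2, p1, p2, k3] as OpenCV has them; the pictures are not rectified), "eye" and "rotation" of the camera in the world. Camera axes: x right, y down, z forward; pixel columns grow to the right and rows downward; lengths in mm; the calibration is good to about 2 mm. A picture is of the moment at which its call begins. camera_model takes no time and is no camera call.
- r.close_job(): hands the job in; it is judged then, once.
The state is a dict: "time": time; "q": joint angles; "qd": joint speeds; "joint_torque": joint torques, N m; "ee_pos": TCP position; "tool_rot": TCP orientation; "contact_force": force on the tool from outside, world axes, zero at the start; "moment": the same for the moment, N m; "finger_gap": opening from 0.0 (shut) to 1.0 (fully open); "gripper_force": force on a finger pad.
Only numpy, scipy, OpenCV 4.12 (cv2) and the standard library are available. Lean on these libraries where they do the work, as an engineer would, in place of code of your own. Each camera call takes 0.05 s, during which the arm holds its last target. There are 200 camera calls.

## Working session

There is one attempt and no reset: what is moved stays moved. The work goes in short steps, Python scripts to look and compute and a tool call to move; the robot and the scene stay as the last step left them, time stands still between calls to the robot, and variables do not carry over. Pictures are saved under pics/ and viewed, at most 10 in all, crops included, and the job is handed in when it is done.

Besides the shell and the picture viewer there is one more tool, called after ">>>" in YAML: its name, and indented under it one key for each argument. play_rows: Moves the arm, as the interface text tells. Its arguments: {"type":"object","properties":{"commands":{"type":"array"}},"required":["commands"]}

```bash
mkdir -p pics; ls; python3 - <<'E'
from workcell import r
import cv2
for n in("top","side"):
    im=r.capture(n); cv2.imwrite(f"pics/{n}0.png",im[:,:,::-1])
    m=r.camera_model(n); print(n,m)
s=r.read_state(); print(s)
E
```

```text
pics
top {'K': array([[392.24187325,   0.        , 324.36900872],
       [  0.        , 392.24187325, 201.20690051],
       [  0.        ,   0.        ,   1.        ]]), 'dist': array([-0.08099962,  0.        ,  0.        ,  0.        ,  0.        ]), 'eye': array([ 251.02816327,   11.90693744, 1245.83363011]), 'rotation': array([-2.97229401, -0.00891407, -1.55802263])}
side {'K': array([[367.79416693,   0.        , 324.53289083],
       [  0.        , 367.79416693, 209.23648863],
       [  0.        ,   0.        ,   1.        ]]), 'dist': array([0.00459338, 0.        , 0.        , 0.        , 0.        ]), 'eye': array([-41.75281495, 529.15409601, 808.57100695]), 'rotation': array([-2.33656855,  0.005582  , -2.3624821 ])}
{'time': 0.1, 'q': array([-1.30297892e+00,  3.42636611e-01,  1.52493597e+00,  1.35284227e-05,
        1.27540800e+00, -1.46015400e-01]), 'qd': array([ 0.00042146, -0.00079459, -0.00139295,  0.00183162, -0.00082027,
       -0.00015525]), 'joint_torque': array([ 1.48790525e-03, -4.34447157e+01, -2.46491754e+01, -1.71684364e-04,
        4.71204141e-03,  2.48009707e-05]), 'ee_pos': array([ 211.03940491, -480.34428274,  249.69892166]), 'tool_rot': array([-3.14022139e+00, -2.14737425e-04,  4.13828708e-01]), 'contact_force': array([-0.31129767,  0.01436203, -0.86193693]), 'moment': array([ 0.00251753,  0.0079492 , -0.04413835]), 'gripper_force': 0.0, 'finger_gap': 1.0003897271299569}
```

View pics/top0.png

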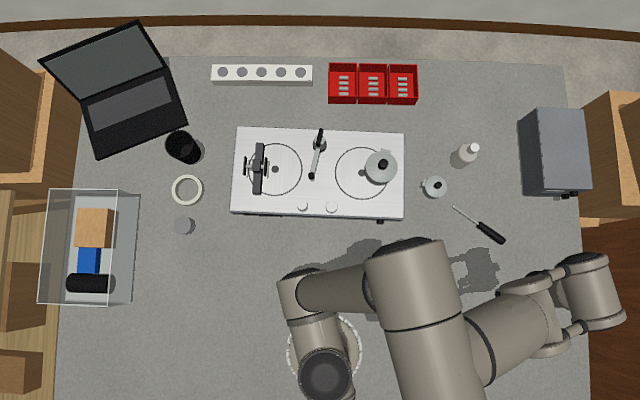

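View pics/side0.png

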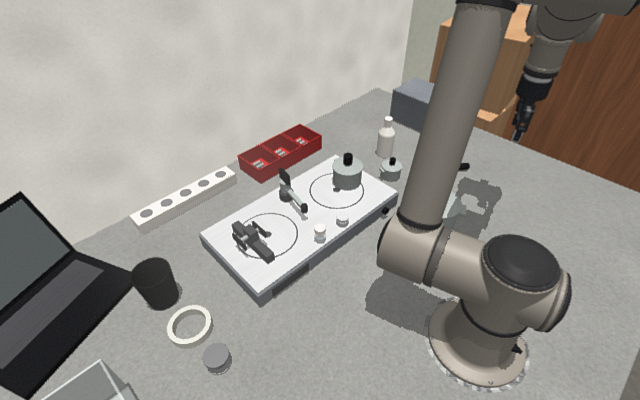

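The top view shows the stop on the left at (258,168), the clamp axis near (320,138) with its arm tip at (313,175), and the pot on the right at (382,167). The jar and tin are on the front strip at (303,207) and (332,207). The side view agrees.

```bash
cat > h.py <<'E'
import numpy as np, cv2
from scipy.spatial.transform import Rotation as Ro
def ray(m,p):
    n=cv2.undistortPoints(np.array([[p]],float),m["K"],m["dist"])[0,0]
    return Ro.from_euler("xyz",m["rotation"]).as_matrix()@np.r_[n,1]
def onz(m,p,z):
    d=ray(m,p); return m["eye"]+d*(z-m["eye"][2])/d[2]
def proj(m,P):
    R=Ro.from_euler("xyz",m["rotation"]).as_matrix()
    return cv2.projectPoints((R.T@(np.array(P,float)-m["eye"])).reshape(1,1,3),np.zeros(3),np.zeros(3),m["K"],m["dist"])[0].ravel()
def plate(m,im):
    # bright white area in the middle
    a=((im.min(2)>195)*255).astype(np.uint8)
    a=cv2.morphologyEx(a,cv2.MORPH_CLOSE,np.ones((25,25)))
    c=max(cv2.findContours(a[100:240,215:420],0,1,offset=(215,100))[0],key=cv2.contourArea)
    w=np.array([onz(m,p[0],60)[:2] for p in c.astype(float)],np.float32)
    return cv2.minAreaRect(w)
E
python3 - <<'E'
from h import *
from workcell import r
m=r.camera_model("top"); im=cv2.imread("pics/top0.png")
print(im[150,300],im[300,200], im[190,310]); print(plate(m,im))
s=cv2.resize(im[115:230,225:415],None,fx=4,fy=4,interpolation=cv2.INTER_CUBIC); cv2.imwrite("pics/c0.png",s)
ms=r.camera_model("side"); i2=cv2.imread("pics/side0.png")
s=cv2.resize(i2[140:305,190:410],None,fx=3.6,fy=3.6,interpolation=cv2.INTER_CUBIC); cv2.imwrite("pics/c1.png",s)
E
```

```text
[198 201 201] [138 144 144] [210 213 213]
((550.1469116210938, 25.616622924804688), (527.9458618164062, 269.99139404296875), 88.33665466308594)
```

View pics/c0.png

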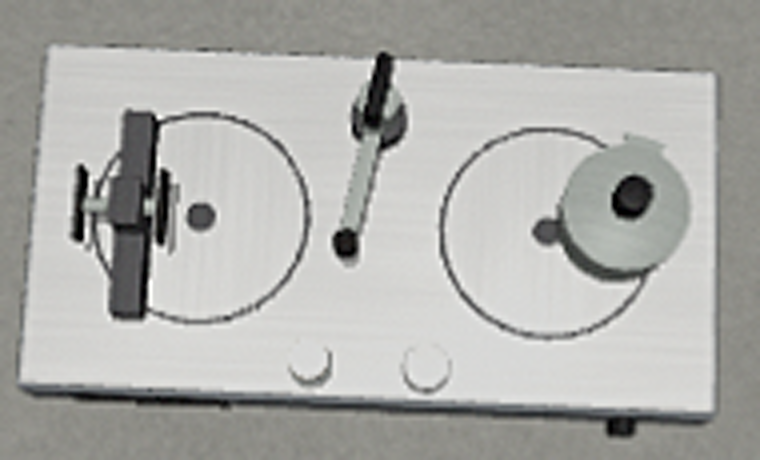

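View pics/c1.png

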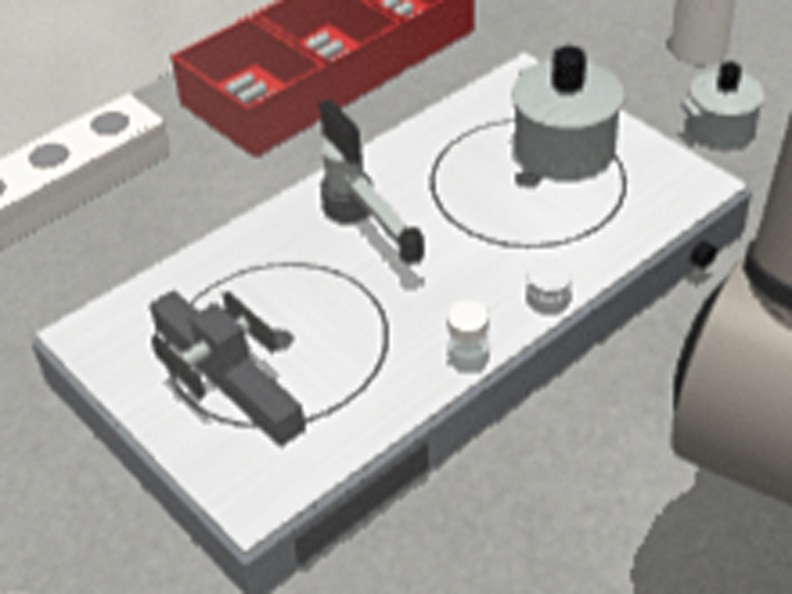

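The 4x top crop shows the disc centres at (202,217) and (547,233). The clamp's knob bar runs (385,58)–(372,120), its pad is at (346,240), the pot's knob at (633,193) and the stop tower at (127,198). The side crop shows the same layout, and the small pot off the plate is the decoy.

```bash
python3 - <<'E'
from h import *
from workcell import r
m=r.camera_model("top"); ms=r.camera_model("side")
t=lambda x,y,z:onz(m,((x+.5)/4-.5+225,(y+.5)/4-.5+115),z).round(1)[:2]
s=lambda x,y,z:onz(ms,((x+.5)/3.6-.5+190,(y+.5)/3.6-.5+140),z).round(1)[:2]
print("corners",*[t(*c,60) for c in((48,46),(716,73),(712,413),(20,384))])
L,R=t(202,217,60),t(547,233,60)
print("discs top",L,R,np.linalg.norm(L-R),"side",s(287,344,60),s(529,183,60))
c=np.mean([t(*c,60) for c in((48,46),(716,73),(712,413),(20,384))],0);c2=(L+R)/2
d=(L-R)/np.linalg.norm(L-R); yaw=np.arctan2(-d[0],d[1]); X=np.array([np.cos(yaw),np.sin(yaw)]);Y=d
print("centre",c,c2,"yaw",yaw,"clamp axis",c2+80*X)
for n,p in dict(knobA=t(385,58,160),knobB=t(372,120,160),knobS=s(340,132,160),tip=t(345,240,114),tipS=s(412,236,114),potknob=t(633,192,164),potknobS=s(569,53,164),lid=t(625,206,129),tower=t(127,190,122),jar=t(311,361,110),tin=t(427,366,90)).items():
    print(n,p,"plate",((p-c2)@X).round(1),((p-c2)@Y).round(1))
E
```

```text
corners [692.6 286.7] [ 678.3 -245.8] [ 405.5 -236.3] [420.4 293.7]
discs top [553.8 158.5] [ 544.9 -110.1] 268.7474092898386 side [544.3 156.6] [ 540.5 -107.7]
centre [549.2    24.575] [549.35  24.2 ] yaw -0.033122654510557036 clamp axis [629.3061196   21.55067214]
knobA [649.2  17.5] plate 100.0 -3.4
knobB [602.   26.2] plate 52.6 3.7
knobS [609.8  36.1] plate 60.0 13.9
tip [523.9  45.3] plate -26.1 20.2
tipS [520.2  45.8] plate -29.8 20.6
potknob [ 550.3 -161.1] plate 7.1 -185.2
potknobS [ 548.7 -162.2] plate 5.5 -186.3
lid [ 549.2 -160.6] plate 6.0 -184.7
tower [557.8 207.2] plate 2.4 183.2
jar [433.5  68.6] plate -117.3 40.5
tin [434.1 -17. ] plate -113.8 -45.0
```

>>> play_rows:
  commands:
    - {"linear": [29,-14.6,0],"twist": 0,"claw": 100}
    - {"linear": [29,-14.6,0],"twist": 0,"claw": 100}
    - {"linear": [29,-14.6,0],"twist": 0,"claw": 100}
    - {"linear": [29,-14.6,0],"twist": 0,"claw": 100}
    - {"linear": [29,-14.6,0],"twist": 0,"claw": 60}
    - {"linear": [29,-14.6,0],"twist": 0,"claw": 60}
    - {"linear": [29,-14.6,0],"twist": 0,"claw": 60}
    - {"linear": [29,-14.6,0],"twist": 0,"claw": 60}
    - {"linear": [29,-14.6,0],"twist": 0,"claw": 60}
    - {"linear": [29,-14.6,0],"twist": 0,"claw": 60}

```text
time: 1.1
ee_pos: [418.5, -229.2, 250.0]
tool_rot: [-3.141, 0.0, 0.414]
contact_force: [0.5, -0.1, 0.2]
finger_gap: 0.6
gripper_force: 0.0
```

>>> play_rows:
  commands:
    - {"linear": [32,-16,0],"twist": 0,"claw": 60}
    - {"linear": [32,-16,0],"twist": 0,"claw": 60}
    - {"linear": [32,-16,0],"twist": 0,"claw": 60}
    - {"linear": [32,-16,0],"twist": 0,"claw": 60}
    - {"linear": [32,-16,0],"twist": 0,"claw": 60}
    - {"linear": [32,-16,0],"twist": 0,"claw": 60}
    - {"linear": [32,-16,0],"twist": 0,"claw": 60}
    - {"linear": [32,-16,0],"twist": 0,"claw": 60}
    - {"linear": [32,-16,0],"twist": 0,"claw": 60}
    - {"linear": [0,0,0],"twist": 0,"claw": 60}

```text
time: 2.1
ee_pos: [625.2, 20.7, 249.0]
tool_rot: [-3.14, -0.0, 0.418]
contact_force: [-0.2, 0.2, -0.4]
finger_gap: 0.599
gripper_force: 0.0
```

>>> play_rows:
  commands:
    - {"linear": [0,0,10],"twist": 0.127,"claw": 60}
    - {"linear": [0,0,10],"twist": 0.127,"claw": 60}
    - {"linear": [0,0,10],"twist": 0.127,"claw": 60}
    - {"linear": [0,0,10],"twist": 0.127,"claw": 60}
    - {"linear": [0,0,10],"twist": 0.127,"claw": 60}
    - {"linear": [0,0,10],"twist": 0,"claw": 60}
    - {"linear": [0,0,10],"twist": 0,"claw": 60}
    - {"linear": [0,0,10],"twist": 0,"claw": 60}
    - {"linear": [0,0,10],"twist": 0,"claw": 60}
    - {"linear": [0,0,10],"twist": 0,"claw": 60}

```text
time: 3.1
ee_pos: [623.7, 17.2, 149.5]
tool_rot: [3.142, 0.0, -0.22]
contact_force: [0.2, -0.3, -1.0]
finger_gap: 0.598
gripper_force: 0.0
```

>>> play_rows:
  commands:
    - {"linear": [0,0,0],"twist": 0,"claw": 30}
    - {"linear": [0,0,0],"twist": 0,"claw": 25}
    - {"linear": [0,0,0],"twist": 0,"claw": 20}
    - {"linear": [0,0,0],"twist": 0,"claw": 10}
    - {"linear": [0,0,0],"twist": 0,"claw": 0}
    - {"linear": [0,0,0],"twist": 0,"claw": 0}
    - {"linear": [0,0,0],"twist": 0,"claw": 0}
    - {"linear": [0,0,0],"twist": 0,"claw": 0}
    - {"linear": [0,0,0],"twist": 0,"claw": 0}
    - {"linear": [0,0,0],"twist": 0,"claw": 0}

```text
time: 4.1
ee_pos: [625.0, 23.0, 150.6]
tool_rot: [-3.133, -0.002, -0.219]
contact_force: [7.2, 21.0, -4.5]
finger_gap: 0.13
gripper_force: 59.4
```

```bash
python3 - <<'E'
from workcell import r
s=r.read_state(); print(s["moment"],s["q"],s["tool_rot"])
E
```

```text
[ 2.87142768 -0.80037941  0.1078132 ] [-0.08954362  0.60870552  1.36940854  0.00886786  1.16066532  1.6965113 ] [-3.13316361e+00 -1.75589033e-03 -2.18790458e-01]
```

>>> play_rows:
  commands:
    - {"linear": [0,-2.8,0],"twist": 0,"claw": 0}
    - {"linear": [0,-2.8,0],"twist": 0,"claw": 0}
    - {"linear": [0,0,0],"twist": 0,"claw": 0}
    - {"linear": [0,0,0],"twist": -0.05,"claw": 0}
    - {"linear": [0,0,0],"twist": -0.1,"claw": 0}
    - {"linear": [0,0,0],"twist": -0.1,"claw": 0}
    - {"linear": [0,0,0],"twist": -0.1,"claw": 0}
    - {"linear": [0,0,0],"twist": -0.1,"claw": 0}
    - {"linear": [0,0,0],"twist": -0.1,"claw": 0}
    - {"linear": [0,0,0],"twist": -0.1,"claw": 0}

```text
time: 5.1
ee_pos: [625.4, 20.6, 150.6]
tool_rot: [3.139, -0.0, 0.431]
contact_force: [0.3, -6.2, -2.9]
finger_gap: 0.132
gripper_force: 60.2
```

>>> play_rows:
  commands:
    - {"linear": [0,0,0],"twist": -0.12,"claw": 0}
    - {"linear": [0,0,0],"twist": -0.12,"claw": 0}
    - {"linear": [0,0,0],"twist": -0.12,"claw": 0}
    - {"linear": [0,0,0],"twist": -0.12,"claw": 0}
    - {"linear": [0,0,0],"twist": -0.12,"claw": 0}
    - {"linear": [0,0,0],"twist": -0.12,"claw": 0}
    - {"linear": [0,0,0],"twist": -0.12,"claw": 0}
    - {"linear": [0,0,0],"twist": -0.12,"claw": 0}
    - {"linear": [0,0,0],"twist": -0.12,"claw": 0}
    - {"linear": [0,0,0],"twist": -0.08,"claw": 0}

```text
time: 6.1
ee_pos: [629.4, 18.1, 150.7]
tool_rot: [3.131, 0.006, 1.59]
contact_force: [19.1, -13.1, -12.9]
finger_gap: 0.129
gripper_force: 59.1
```

>>> play_rows:
  commands:
    - {"linear": [0,0,0],"twist": 0,"claw": 0}
    - {"linear": [0,0,0],"twist": 0,"claw": 60}
    - {"linear": [0,0,0],"twist": 0,"claw": 60}
    - {"linear": [0,0,0],"twist": 0,"claw": 60}
    - {"linear": [0,0,-10],"twist": 0,"claw": 60}
    - {"linear": [0,0,-15],"twist": 0,"claw": 60}
    - {"linear": [0,0,-15],"twist": 0,"claw": 60}
    - {"linear": [0,0,-15],"twist": 0,"claw": 60}
    - {"linear": [0,0,-15],"twist": 0,"claw": 60}
    - {"linear": [0,0,0],"twist": 0,"claw": 60}

```text
time: 7.1
ee_pos: [626.0, 22.9, 223.6]
tool_rot: [3.136, 0.001, 1.589]
contact_force: [0.4, -0.0, 1.5]
finger_gap: 0.602
gripper_force: 0.0
```

```bash
python3 - <<'E'
from h import *
from workcell import r
s=r.read_state(); print(s["ee_pos"],s["tool_rot"],s["contact_force"])
im=r.capture("side")[:,:,::-1]
cv2.imwrite("pics/s2.png",cv2.resize(im[120:305,190:430],None,fx=3.2,fy=3.2,interpolation=cv2.INTER_CUBIC))
m=r.camera_model("top")
t=lambda x,y,z:onz(m,((x+.5)/4-.5+225,(y+.5)/4-.5+115),z).round(1)[:2]
print("bumper face",t(169,190,114),t(169,210,114))
E
```

```text
[626.0213401   22.90474521 223.5760286 ] [3.13613314e+00 6.25462699e-04 1.58928278e+00] [ 0.36553544 -0.04682449  1.54407763]
bumper face [560.4 177.2] [545.  176.6]
```

View pics/s2.png

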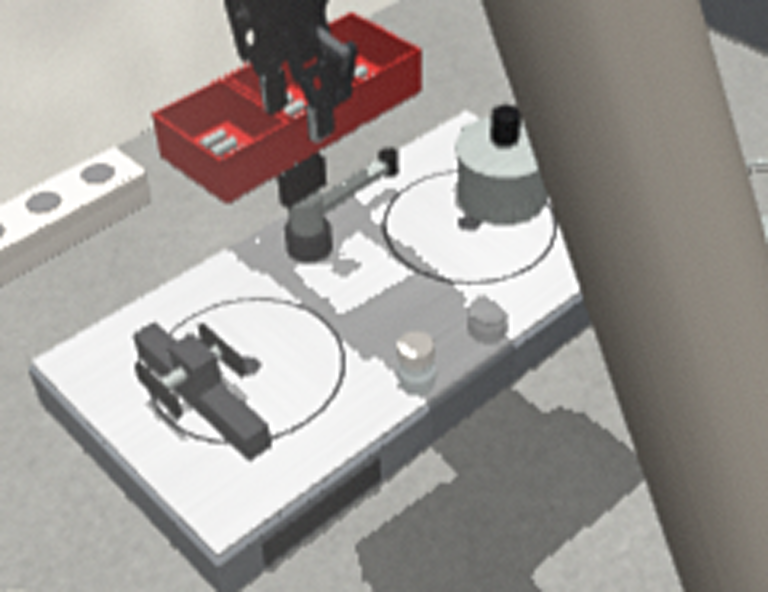

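The picture shows the clamp arm parked along the back edge towards the pot's end (pad at (388,158)), the pot untouched at (505,150), and the jar and tin in place.

>>> play_rows:
  commands:
    - {"linear": [-36.5,-15.9,0],"twist": 0,"claw": 60}
    - {"linear": [-36.5,-15.9,0],"twist": 0,"claw": 60}
    - {"linear": [-36.5,-15.9,0],"twist": 0,"claw": 60}
    - {"linear": [-36.5,-15.9,0],"twist": 0,"claw": 60}
    - {"linear": [-36.5,-15.9,0],"twist": 0,"claw": 60}
    - {"linear": [0,0,0],"twist": 0.135,"claw": 60}
    - {"linear": [0,0,0],"twist": 0.135,"claw": 60}
    - {"linear": [0,0,0],"twist": 0.135,"claw": 60}
    - {"linear": [0,0,0],"twist": 0.135,"claw": 60}
    - {"linear": [0,0,0],"twist": 0.135,"claw": 60}

```text
time: 8.15
ee_pos: [548.3, -161.0, 219.4]
tool_rot: [-3.14, 0.0, 0.908]
contact_force: [0.2, 1.2, 0.5]
finger_gap: 0.603
gripper_force: 0.0
```

>>> play_rows:
  commands:
    - {"linear": [0,0,0],"twist": 0.135,"claw": 60}
    - {"linear": [0,0,0],"twist": 0.135,"claw": 60}
    - {"linear": [0,0,0],"twist": 0.135,"claw": 60}
    - {"linear": [0,0,0],"twist": 0.135,"claw": 60}
    - {"linear": [0,0,0],"twist": 0.135,"claw": 60}
    - {"linear": [0,0,0],"twist": 0.135,"claw": 60}
    - {"linear": [0,0,0],"twist": 0.135,"claw": 60}
    - {"linear": [0,0,0],"twist": 0,"claw": 60}
    - {"linear": [0,0,0],"twist": 0,"claw": 60}
    - {"linear": [0,0,0],"twist": 0,"claw": 60}

```text
time: 9.15
ee_pos: [548.6, -161.1, 220.0]
tool_rot: [-3.141, 0.0, -0.029]
contact_force: [0.7, -0.4, 1.6]
finger_gap: 0.604
gripper_force: 0.0
```

>>> play_rows:
  commands:
    - {"linear": [1,0,10],"twist": 0,"claw": 60}
    - {"linear": [0,0,10],"twist": 0,"claw": 60}
    - {"linear": [0,0,10],"twist": 0,"claw": 60}
    - {"linear": [0,0,10],"twist": 0,"claw": 60}
    - {"linear": [0,0,10],"twist": 0,"claw": 60}
    - {"linear": [0,0,7],"twist": 0,"claw": 60}
    - {"linear": [0,0,6],"twist": 0,"claw": 60}
    - {"linear": [0,0,0],"twist": 0,"claw": 60}
    - {"linear": [0,0,0],"twist": 0,"claw": 60}
    - {"linear": [0,0,0],"twist": 0,"claw": 60}

```text
time: 10.15
ee_pos: [550.1, -161.4, 157.8]
tool_rot: [3.141, -0.001, -0.031]
contact_force: [-0.1, 0.1, 0.6]
finger_gap: 0.601
gripper_force: 0.0
```

>>> play_rows:
  commands:
    - {"linear": [0,0,0],"twist": 0,"claw": 50}
    - {"linear": [0,0,0],"twist": 0,"claw": 45}
    - {"linear": [0,0,0],"twist": 0,"claw": 40}
    - {"linear": [0,0,0],"twist": 0,"claw": 36}
    - {"linear": [0,0,0],"twist": 0,"claw": 34}
    - {"linear": [0,0,0],"twist": 0,"claw": 32}
    - {"linear": [0,0,0],"twist": 0,"claw": 30}
    - {"linear": [0,0,0],"twist": 0,"claw": 25}
    - {"linear": [0,0,0],"twist": 0,"claw": 25}
    - {"linear": [0,0,0],"twist": 0,"claw": 25}

```text
time: 11.15
ee_pos: [549.9, -161.4, 157.7]
tool_rot: [3.141, -0.001, -0.031]
contact_force: [-1.5, -2.2, 4.2]
finger_gap: 0.309
gripper_force: 58.8
```

>>> play_rows:
  commands:
    - {"linear": [-0.3,-6,0],"twist": 0,"claw": 25}
    - {"linear": [-0.3,-12,0],"twist": 0,"claw": 25}
    - {"linear": [-0.3,-15,0],"twist": 0,"claw": 25}
    - {"linear": [-0.3,-15,0],"twist": 0,"claw": 25}
    - {"linear": [-0.3,-15,0],"twist": 0,"claw": 25}
    - {"linear": [-0.3,-15,0],"twist": 0,"claw": 25}
    - {"linear": [-0.3,-15,0],"twist": 0,"claw": 25}
    - {"linear": [-0.3,-15,0],"twist": 0,"claw": 25}
    - {"linear": [-0.3,-15,0],"twist": 0,"claw": 25}
    - {"linear": [-0.3,-15,0],"twist": 0,"claw": 25}

```text
time: 12.15
ee_pos: [551.3, -22.4, 157.7]
tool_rot: [3.141, -0.001, -0.031]
contact_force: [0.8, -3.2, 4.5]
finger_gap: 0.304
gripper_force: 59.5
```

>>> play_rows:
  commands:
    - {"linear": [-0.3,-15,0],"twist": 0,"claw": 25}
    - {"linear": [-0.3,-15,0],"twist": 0,"claw": 25}
    - {"linear": [-0.3,-15,0],"twist": 0,"claw": 25}
    - {"linear": [-0.3,-15,0],"twist": 0,"claw": 25}
    - {"linear": [-0.3,-15,0],"twist": 0,"claw": 25}
    - {"linear": [-0.3,-15,0],"twist": 0,"claw": 25}
    - {"linear": [-0.3,-15,0],"twist": 0,"claw": 25}
    - {"linear": [-0.3,-15,0],"twist": 0,"claw": 25}
    - {"linear": [-0.3,-9,0],"twist": 0,"claw": 25}
    - {"linear": [-0.3,-5,0],"twist": 0,"claw": 25}

```text
time: 13.15
ee_pos: [552.2, 111.9, 157.7]
tool_rot: [3.141, -0.001, -0.03]
contact_force: [1.0, -4.5, 6.6]
finger_gap: 0.304
gripper_force: 59.5
```

>>> play_rows:
  commands:
    - {"linear": [0,-1,0],"twist": 0,"claw": 25}
    - {"linear": [0,-1,0],"twist": 0,"claw": 25}
    - {"linear": [0,-1,0],"twist": 0,"claw": 25}
    - {"linear": [0,-1,0],"twist": 0,"claw": 25}
    - {"linear": [0,-1,0],"twist": 0,"claw": 25}
    - {"linear": [0,-1,0],"twist": 0,"claw": 25}
    - {"linear": [0,-1,0],"twist": 0,"claw": 25}
    - {"linear": [0,-1,0],"twist": 0,"claw": 25}
    - {"linear": [0,-1,0],"twist": 0,"claw": 25}
    - {"linear": [0,0,0],"twist": 0,"claw": 25}

```text
time: 14.15
ee_pos: [552.5, 120.2, 157.7]
tool_rot: [3.141, -0.001, -0.031]
contact_force: [-0.1, -3.7, 5.8]
finger_gap: 0.312
gripper_force: 59.5
```

>>> play_rows:
  commands:
    - {"linear": [0,-0.4,0],"twist": 0,"claw": 25}
    - {"linear": [0,-0.4,0],"twist": 0,"claw": 25}
    - {"linear": [0,-0.4,0],"twist": 0,"claw": 25}
    - {"linear": [0,-0.4,0],"twist": 0,"claw": 25}
    - {"linear": [0,-0.4,0],"twist": 0,"claw": 25}
    - {"linear": [0,-0.4,0],"twist": 0,"claw": 25}
    - {"linear": [0,-0.4,0],"twist": 0,"claw": 25}
    - {"linear": [0,-0.4,0],"twist": 0,"claw": 25}
    - {"linear": [0,-0.4,0],"twist": 0,"claw": 25}
    - {"linear": [0,-0.4,0],"twist": 0,"claw": 25}

```text
time: 15.15
ee_pos: [552.5, 124.0, 157.7]
tool_rot: [3.141, -0.001, -0.031]
contact_force: [-0.5, -4.2, 6.3]
finger_gap: 0.309
gripper_force: 59.5
```

>>> play_rows:
  commands:
    - {"linear": [0,-0.4,0],"twist": 0,"claw": 25}
    - {"linear": [0,-0.4,0],"twist": 0,"claw": 25}
    - {"linear": [0,-0.4,0],"twist": 0,"claw": 25}
    - {"linear": [0,-0.4,0],"twist": 0,"claw": 25}
    - {"linear": [0,-0.4,0],"twist": 0,"claw": 25}
    - {"linear": [0,-0.4,0],"twist": 0,"claw": 25}
    - {"linear": [0,-0.4,0],"twist": 0,"claw": 25}
    - {"linear": [0,-0.4,0],"twist": 0,"claw": 25}
    - {"linear": [0,-0.4,0],"twist": 0,"claw": 25}
    - {"linear": [0,-0.4,0],"twist": 0,"claw": 25}

```text
time: 16.15
ee_pos: [552.7, 128.0, 157.7]
tool_rot: [3.141, -0.001, -0.031]
contact_force: [0.4, -3.2, 6.6]
finger_gap: 0.308
gripper_force: 59.5
```

>>> play_rows:
  commands:
    - {"linear": [0,-0.3,0],"twist": 0,"claw": 25}
    - {"linear": [0,-0.3,0],"twist": 0,"claw": 25}
    - {"linear": [0,-0.3,0],"twist": 0,"claw": 25}
    - {"linear": [0,-0.3,0],"twist": 0,"claw": 25}
    - {"linear": [0,-0.3,0],"twist": 0,"claw": 25}
    - {"linear": [0,-0.3,0],"twist": 0,"claw": 25}
    - {"linear": [0,-0.3,0],"twist": 0,"claw": 25}
    - {"linear": [0,-0.3,0],"twist": 0,"claw": 25}
    - {"linear": [0,-0.3,0],"twist": 0,"claw": 25}
    - {"linear": [0,-0.3,0],"twist": 0,"claw": 25}

```text
time: 17.15
ee_pos: [552.8, 131.0, 157.7]
tool_rot: [3.141, -0.001, -0.031]
contact_force: [-0.6, -4.1, 6.3]
finger_gap: 0.31
gripper_force: 59.5
```

>>> play_rows:
  commands:
    - {"linear": [0,-0.3,0],"twist": 0,"claw": 25}
    - {"linear": [0,-0.3,0],"twist": 0,"claw": 25}
    - {"linear": [0,-0.3,0],"twist": 0,"claw": 25}
    - {"linear": [0,-0.3,0],"twist": 0,"claw": 25}
    - {"linear": [0,-0.3,0],"twist": 0,"claw": 25}
    - {"linear": [0,-0.3,0],"twist": 0,"claw": 25}
    - {"linear": [0,-0.3,0],"twist": 0,"claw": 25}
    - {"linear": [0,-0.3,0],"twist": 0,"claw": 25}
    - {"linear": [0,-0.3,0],"twist": 0,"claw": 25}
    - {"linear": [0,-0.3,0],"twist": 0,"claw": 25}

```text
time: 18.15
ee_pos: [552.8, 134.0, 157.7]
tool_rot: [3.141, -0.001, -0.031]
contact_force: [-0.7, -3.5, 6.6]
finger_gap: 0.306
gripper_force: 59.5
```

>>> play_rows:
  commands:
    - {"linear": [0,-0.3,0],"twist": 0,"claw": 25}
    - {"linear": [0,-0.3,0],"twist": 0,"claw": 25}
    - {"linear": [0,-0.3,0],"twist": 0,"claw": 25}
    - {"linear": [0,-0.3,0],"twist": 0,"claw": 25}
    - {"linear": [0,-0.3,0],"twist": 0,"claw": 25}
    - {"linear": [0,-0.3,0],"twist": 0,"claw": 25}
    - {"linear": [0,-0.3,0],"twist": 0,"claw": 25}
    - {"linear": [0,-0.3,0],"twist": 0,"claw": 25}
    - {"linear": [0,-0.3,0],"twist": 0,"claw": 25}
    - {"linear": [0,-0.3,0],"twist": 0,"claw": 25}

```text
time: 19.15
ee_pos: [552.9, 136.0, 157.8]
tool_rot: [3.139, -0.0, -0.031]
contact_force: [-0.1, -9.2, 7.5]
finger_gap: 0.31
gripper_force: 59.6
```

>>> play_rows:
  commands:
    - {"linear": [0,-0.4,0],"twist": 0,"claw": 25}
    - {"linear": [0,0,0],"twist": 0,"claw": 25}
    - {"linear": [0,0,0],"twist": 0,"claw": 25}
    - {"linear": [0,0,0],"twist": 0,"claw": 25}
    - {"linear": [0,0,0],"twist": 0,"claw": 25}
    - {"linear": [0,0,0],"twist": 0,"claw": 25}
    - {"linear": [0,0,0],"twist": 0,"claw": 25}
    - {"linear": [0,0,0],"twist": 0,"claw": 25}
    - {"linear": [0,0,0],"twist": 0,"claw": 25}
    - {"linear": [0,0,0],"twist": 0,"claw": 25}

```text
time: 20.15
ee_pos: [552.9, 136.0, 157.8]
tool_rot: [3.139, -0.0, -0.031]
contact_force: [-1.3, -9.5, 7.5]
finger_gap: 0.307
gripper_force: 59.6
```

>>> play_rows:
  commands:
    - {"linear": [0,0,0],"twist": 0,"claw": 60}
    - {"linear": [0,0,0],"twist": 0,"claw": 60}
    - {"linear": [0,0,0],"twist": 0,"claw": 60}
    - {"linear": [0,0,0],"twist": 0,"claw": 60}
    - {"linear": [0,0,-5],"twist": 0,"claw": 60}
    - {"linear": [0,0,-12],"twist": 0,"claw": 60}
    - {"linear": [0,0,-12],"twist": 0,"claw": 60}
    - {"linear": [0,0,-12],"twist": 0,"claw": 60}
    - {"linear": [0,0,-12],"twist": 0,"claw": 60}
    - {"linear": [0,0,-12],"twist": 0,"claw": 60}

```text
time: 21.15
ee_pos: [553.2, 137.2, 223.8]
tool_rot: [-3.142, -0.001, -0.031]
contact_force: [-0.0, -0.5, 0.5]
finger_gap: 0.598
gripper_force: 0.0
```

>>> play_rows:
  commands:
    - {"linear": [15.9,22.5,0],"twist": 0,"claw": 60}
    - {"linear": [15.9,22.5,0],"twist": 0,"claw": 60}
    - {"linear": [15.9,22.5,0],"twist": 0,"claw": 60}
    - {"linear": [15.9,22.5,0],"twist": 0,"claw": 60}
    - {"linear": [15.9,22.5,0],"twist": 0,"claw": 60}
    - {"linear": [0,0,0],"twist": -0.135,"claw": 60}
    - {"linear": [0,0,0],"twist": -0.135,"claw": 60}
    - {"linear": [0,0,0],"twist": -0.135,"claw": 60}
    - {"linear": [0,0,0],"twist": -0.135,"claw": 60}
    - {"linear": [0,0,0],"twist": -0.135,"claw": 60}

```text
time: 22.15
ee_pos: [629.0, 22.2, 222.9]
tool_rot: [3.141, -0.0, 0.649]
contact_force: [-0.0, -0.2, -0.7]
finger_gap: 0.597
gripper_force: 0.0
```

>>> play_rows:
  commands:
    - {"linear": [0,0,0],"twist": -0.135,"claw": 60}
    - {"linear": [0,0,0],"twist": -0.135,"claw": 60}
    - {"linear": [0,0,0],"twist": -0.135,"claw": 60}
    - {"linear": [0,0,0],"twist": -0.135,"claw": 60}
    - {"linear": [0,0,0],"twist": -0.135,"claw": 60}
    - {"linear": [0,0,0],"twist": -0.135,"claw": 60}
    - {"linear": [0,0,0],"twist": -0.135,"claw": 60}
    - {"linear": [0,0,0],"twist": 0,"claw": 60}
    - {"linear": [0,0,0],"twist": 0,"claw": 60}
    - {"linear": [0,0,0],"twist": 0,"claw": 60}

```text
time: 23.15
ee_pos: [629.0, 22.3, 222.5]
tool_rot: [3.141, 0.0, 1.586]
contact_force: [-0.3, 0.1, -0.6]
finger_gap: 0.602
gripper_force: 0.0
```

>>> play_rows:
  commands:
    - {"linear": [0,0,15],"twist": 0,"claw": 60}
    - {"linear": [0,0,15],"twist": 0,"claw": 60}
    - {"linear": [0,0,15],"twist": 0,"claw": 60}
    - {"linear": [0,0,15],"twist": 0,"claw": 60}
    - {"linear": [0,0,13],"twist": 0,"claw": 60}
    - {"linear": [0,0,0],"twist": 0,"claw": 60}
    - {"linear": [0,0,0],"twist": 0,"claw": 60}
    - {"linear": [0,0,0],"twist": 0,"claw": 30}
    - {"linear": [0,0,0],"twist": 0,"claw": 20}
    - {"linear": [0,0,0],"twist": 0,"claw": 10}

```text
time: 24.15
ee_pos: [629.6, 22.3, 150.2]
tool_rot: [3.14, 0.0, 1.589]
contact_force: [-1.9, -0.3, -1.7]
finger_gap: 0.132
gripper_force: 58.4
```

>>> play_rows:
  commands:
    - {"linear": [0,0,0],"twist": 0,"claw": 0}
    - {"linear": [0,0,0],"twist": 0,"claw": 0}
    - {"linear": [0,0,0],"twist": 0,"claw": 0}
    - {"linear": [0,0,0],"twist": 0,"claw": 0}
    - {"linear": [0,0,0],"twist": 0.05,"claw": 0}
    - {"linear": [0,0,0],"twist": 0.1,"claw": 0}
    - {"linear": [0,0,0],"twist": 0.1,"claw": 0}
    - {"linear": [0,0,0],"twist": 0.1,"claw": 0}
    - {"linear": [0,0,0],"twist": 0.1,"claw": 0}
    - {"linear": [0,0,0],"twist": 0.1,"claw": 0}

```text
time: 25.15
ee_pos: [629.5, 22.3, 150.2]
tool_rot: [3.14, -0.001, 1.035]
contact_force: [-0.5, 1.3, 6.5]
finger_gap: 0.128
gripper_force: 59.6
```

>>> play_rows:
  commands:
    - {"linear": [0,0,0],"twist": 0.13,"claw": 0}
    - {"linear": [0,0,0],"twist": 0.13,"claw": 0}
    - {"linear": [0,0,0],"twist": 0.13,"claw": 0}
    - {"linear": [0,0,0],"twist": 0.13,"claw": 0}
    - {"linear": [0,0,0],"twist": 0.13,"claw": 0}
    - {"linear": [0,0,0],"twist": 0.13,"claw": 0}
    - {"linear": [0,0,0],"twist": 0.13,"claw": 0}
    - {"linear": [0,0,0],"twist": 0.13,"claw": 0}
    - {"linear": [0,0,0],"twist": 0.13,"claw": 0}
    - {"linear": [0,0,0],"twist": 0.1,"claw": 0}

```text
time: 26.15
ee_pos: [629.4, 22.5, 150.1]
tool_rot: [-3.141, -0.001, -0.236]
contact_force: [-0.3, 0.4, 7.0]
finger_gap: 0.129
gripper_force: 59.6
```

>>> play_rows:
  commands:
    - {"linear": [0,0,0],"twist": 0.04,"claw": 0}
    - {"linear": [0,0,0],"twist": 0.04,"claw": 0}
    - {"linear": [0,0,0],"twist": 0.04,"claw": 0}
    - {"linear": [0,0,0],"twist": 0.04,"claw": 0}
    - {"linear": [0,0,0],"twist": 0.04,"claw": 0}
    - {"linear": [0,0,0],"twist": 0.04,"claw": 0}
    - {"linear": [0,0,0],"twist": 0.03,"claw": 0}
    - {"linear": [0,0,0],"twist": 0,"claw": 0}
    - {"linear": [0,0,0],"twist": 0,"claw": 0}
    - {"linear": [0,0,0],"twist": 0,"claw": 0}

```text
time: 27.15
ee_pos: [629.4, 22.5, 150.2]
tool_rot: [-3.141, -0.001, -0.501]
contact_force: [0.2, 1.8, 6.2]
finger_gap: 0.126
gripper_force: 59.6
```

```bash
python3 - <<'E'
from workcell import r
s=r.read_state(); print(s["moment"],s["q"],s["joint_torque"])
E
```

```text
[ 0.18497711  0.11948411 -0.042495  ] [-8.60030050e-02  6.17953351e-01  1.35338072e+00  4.27098885e-04
  1.16875969e+00  1.98599000e+00] [ -0.64694429 -52.08745122 -21.45792425  -0.32724945  -0.09731639
  -0.08308923]
```

Near contact (expected at yaw ≈ −0.595), so smaller steps from here.

>>> play_rows:
  commands:
    - {"linear": [0,0,0],"twist": 0.01,"claw": 0}
    - {"linear": [0,0,0],"twist": 0.01,"claw": 0}
    - {"linear": [0,0,0],"twist": 0.01,"claw": 0}
    - {"linear": [0,0,0],"twist": 0.01,"claw": 0}
    - {"linear": [0,0,0],"twist": 0.01,"claw": 0}
    - {"linear": [0,0,0],"twist": 0.01,"claw": 0}
    - {"linear": [0,0,0],"twist": 0.01,"claw": 0}
    - {"linear": [0,0,0],"twist": 0.01,"claw": 0}
    - {"linear": [0,0,0],"twist": 0,"claw": 0}
    - {"linear": [0,0,0],"twist": 0,"claw": 0}

```text
time: 28.15
ee_pos: [629.4, 22.5, 150.2]
tool_rot: [-3.141, -0.001, -0.581]
contact_force: [0.2, 1.6, 5.6]
finger_gap: 0.132
gripper_force: 59.6
```

```bash
python3 - <<'E'
from workcell import r
s=r.read_state(); print(s["moment"],s["q"],s["joint_torque"])
E
```

```text
[0.18626911 0.0776554  0.07228171] [-8.59597235e-02  6.17952098e-01  1.35339689e+00  3.67184181e-04
  1.16876815e+00  2.06583944e+00] [-7.62173440e-01 -5.20983911e+01 -2.14474994e+01 -2.86909947e-01
 -8.59707082e-02  4.52963181e-02]
```

>>> play_rows:
  commands:
    - {"linear": [0,0,0],"twist": 0.008,"claw": 0}
    - {"linear": [0,0,0],"twist": 0.008,"claw": 0}
    - {"linear": [0,0,0],"twist": 0.008,"claw": 0}
    - {"linear": [0,0,0],"twist": 0.008,"claw": 0}
    - {"linear": [0,0,0],"twist": 0.008,"claw": 0}
    - {"linear": [0,0,0],"twist": 0,"claw": 0}
    - {"linear": [0,0,0],"twist": 0,"claw": 0}
    - {"linear": [0,0,0],"twist": 0,"claw": 0}
    - {"linear": [0,0,0],"twist": 0,"claw": 0}
    - {"linear": [0,0,0],"twist": 0,"claw": 0}

```text
time: 29.15
ee_pos: [629.4, 22.5, 150.2]
tool_rot: [-3.141, -0.002, -0.619]
contact_force: [0.4, 0.4, 5.8]
finger_gap: 0.129
gripper_force: 65.0
```

```bash
python3 - <<'E'
from workcell import r
s=r.read_state(); print(s["moment"],s["tool_rot"],s["q"][5],s["joint_torque"][5])
E
```

```text
[0.0772074  0.02174093 1.11687808] [-3.14127892e+00 -1.59879205e-03 -6.18666720e-01] 2.1040092439367095 1.1502410843968391
```

>>> play_rows:
  commands:
    - {"linear": [0,0,0],"twist": 0.005,"claw": 0}
    - {"linear": [0,0,0],"twist": 0.005,"claw": 0}
    - {"linear": [0,0,0],"twist": 0,"claw": 0}
    - {"linear": [0,0,0],"twist": 0,"claw": 0}
    - {"linear": [0,0,0],"twist": 0,"claw": 0}
    - {"linear": [0,0,0],"twist": 0,"claw": 0}
    - {"linear": [0,0,0],"twist": 0,"claw": 0}
    - {"linear": [0,0,0],"twist": 0,"claw": 0}
    - {"linear": [0,0,0],"twist": 0,"claw": 0}
    - {"linear": [0,0,0],"twist": 0,"claw": 0}

```text
time: 30.15
ee_pos: [629.4, 22.5, 150.2]
tool_rot: [-3.141, -0.002, -0.628]
contact_force: [-0.1, 1.0, 6.7]
finger_gap: 0.134
gripper_force: 69.3
```

```bash
python3 - <<'E'
from workcell import r
s=r.read_state(); print(s["moment"],s["tool_rot"],s["joint_torque"][5])
E
```

```text
[0.08368427 0.08231859 1.38486459] [-3.14134697e+00 -1.70731012e-03 -6.28210419e-01] 1.3599276915192604
```

Firm (≈11 N at the pad). Release, rise and look.

>>> play_rows:
  commands:
    - {"linear": [0,0,0],"twist": 0,"claw": 60}
    - {"linear": [0,0,0],"twist": 0,"claw": 60}
    - {"linear": [0,0,0],"twist": 0,"claw": 60}
    - {"linear": [0,0,0],"twist": 0,"claw": 60}
    - {"linear": [0,0,0],"twist": 0,"claw": 60}
    - {"linear": [0,0,-15],"twist": 0,"claw": 60}
    - {"linear": [0,0,-20],"twist": 0,"claw": 60}
    - {"linear": [0,0,-20],"twist": 0,"claw": 60}
    - {"linear": [0,0,-20],"twist": 0,"claw": 60}
    - {"linear": [0,0,-20],"twist": 0,"claw": 60}

```text
time: 31.15
ee_pos: [628.9, 22.3, 245.0]
tool_rot: [3.141, 0.0, -0.631]
contact_force: [0.5, 0.3, -0.0]
finger_gap: 0.597
gripper_force: 0.0
```

```bash
python3 - <<'E'
from h import *
from workcell import r
s=r.read_state(); print(s["ee_pos"],s["contact_force"],s["finger_gap"])
im=r.capture("side")[:,:,::-1]
cv2.imwrite("pics/s3.png",cv2.resize(im[120:305,190:430],None,fx=3.2,fy=3.2,interpolation=cv2.INTER_CUBIC))
E
```

```text
[628.9132049   22.25102859 245.03024183] [ 0.4887415   0.33382716 -0.02570698] 0.5973714058551969
```

View pics/s3.png

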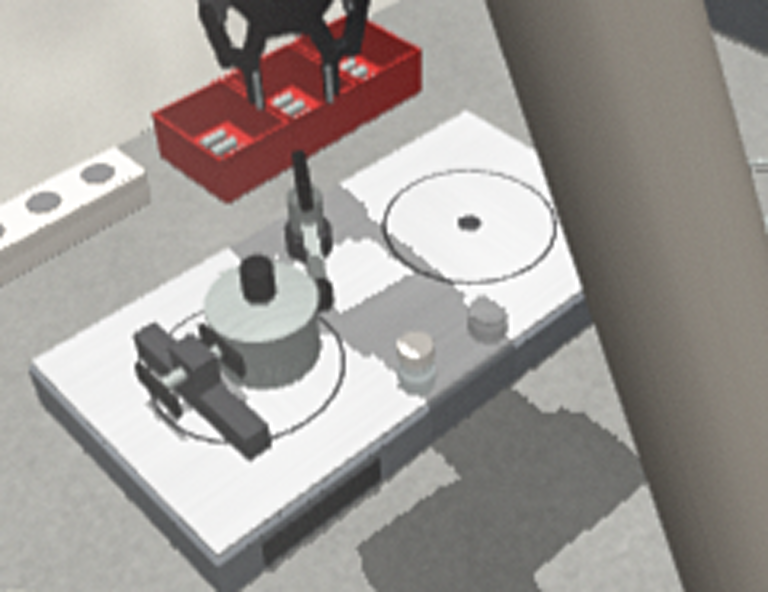

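The picture shows the pot upright, with the bumper at (225,350) on one side and the clamp pad at (322,292) on the other. The jar and tin have not moved, and the gripper is clear.

```bash
python3 -c "
from workcell import r
print(r.close_job())"
```

```text
the job is handed in; nothing more can be done
None
```

The job is handed in with no verdict returned: the pot stands against the bumper on the left disc, the clamp pad (pressed to about 11 N before release) bears on it, and the gripper is clear of everything.

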